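# Wedge the fine whetstone tight in the knife-sharpening holder

## Robot

A 7-joint arm with a two-finger parallel gripper is mounted at the origin on the work surface. World frame = base frame: x ahead of the robot, y to its left, z up, the work surface at z = 0. Lengths are in m, angles in rad, forces in N, time in s.
With the tool pointing down it reaches from about 0.425 to 0.875 m from the base axis. Payload 4.7 kg.
Tool frame: the origin (TCP) lies on the centre line of the jaws, within the pads' length; the fingertips stand ahead of it and the grasp point (between the pads) lies 2 mm behind it (nose_length is the z of the fingertips in the tool frame, in m); z points along the fingers, y is the line along which they close (so a half turn about z gives the same grasp; the last joint's range is limited). The gripper opens to 87 mm and grips with 3 to 60 N. Pads are 19 mm wide; open, the fingers measure 117 mm over their backs; the gripper's body (75 mm by 190 mm) begins 51 mm behind the grasp point.
Start: joints at [1.277, 0.321, -0.07, 1.45, 0.023, 1.371, -0.057], TCP at [0.197, -0.619, 0.24] pointing down, gripper open.
Joint ranges: [-2.86, 2.86], [-0.3, 2.09], [-1.38, 1.24], [0.06, 2.45], [-1.56, 4.7], [0.09, 2.05], [-2.69, 2.69]. Speed limits (rad/s): [2.57, 2.57, 3.14, 3.14, 3.14, 3.14, 3.14].

## Interface

Orientations are given as a rotation vector (axis times angle).
In Python, from bench import * gives the robot as it stands.
- The arm moves only by the tool send_rows, never from a script. Its arguments are lists of equal length, an entry for each row: "xyz": the shift along the tool's x, y, z in mm, a list of three; "dr": the turn, a rotation vector about the tool's x, y, z in rad, a list of three. A call has exactly 10 rows; each row is the pose to reach, as a shift and turn from the pose commanded when the call began, along the tool's axes at that moment; what a row does not reach only later rows make up. A row lasts 1/12 s, in which the tool goes at most 41.7 mm and 7.16 degrees, less where a joint would pass 70% of its speed; a pose out of reach is approached as far as the arm can. A call with a gripper value outside its range is refused whole. "jaw" is the finger opening in mm, from 0 to 87, set as the call begins (left out, the last holds). The fingers move at their own pace and stop on an object; "grip_force" is the grip in N (left out, the last holds). Time passes only in rows, so rows that repeat a pose let the fingers close, or fill a call up. It gives the time, the measured TCP pose, the force, the opening and the grip force at its end, in the units of the state.
- get_state(): the state, without advancing time (a new reading comes with each control period).
- get_image(name): name is "side" or "top"; returns the picture (400x640x3 uint8, red, green, blue); there is no depth.
- calibration(name): a dict with "vfov" (degrees; the focal length in pixels is half the picture's height over the tangent of half this angle, whatever the lens; pixels are square), "cx", "cy" (the principal point, pixels), "k1" (the pictures are not rectified: a ray, as slopes to the right and down, at radius r is drawn at 1 + k1 r^2 times it, then the intrinsics apply), "rvec" (rotation vector, rad) and "tvec" (3), from world to camera coordinates, as OpenCV has them. Camera axes: x right, y down, z forward; pixel columns grow to the right and rows downward; lengths in m; the calibration is good to about 2 mm. A picture is of the moment at which its call begins. calibration takes no time and is no camera call.
- close_job(): hands the job in; it is judged then, once.
The state is a dict: "time": time; "joint_positions": joint angles; "qd": joint speeds; "joint_torque": joint torques, N m; "position": TCP position; "tool_rot": TCP orientation; "ft_force": force on the tool from outside, world axes, zero at the start; "torque": the same for the moment, N m; "grip_width": opening from 0.0 (shut) to 1.0 (fully open); "grip_force": force on a finger pad.
Only numpy, scipy, OpenCV 4.12 (cv2) and the standard library are available. Lean on these libraries where they do the work, as an engineer would, in place of code of your own. Each camera call takes 0.05 s, during which the arm holds its last target. There are 200 camera calls.

## Task

The shop's doner knives are about to be honed: clamp the white whetstone in the black stone holder. Lay it gently and squarely in the bed between the fixed end stop and the sliding clamp bar, then push the orange thumb pad so that the wedge slides in along the bar's ramp until it jams the bar fast and the stone is held tight between bar and end stop, firmly but without forcing it. Take the hand away and leave the other things where they are.

Things in the scene. Friction and masses are not known exactly. Their poses are not given: they have to be found in the camera images.
- fine_stone_center (a point): Centre of the white whetstone to be clamped: a plain rigid block 60 mm wide (its x; grasp it across this), 180 mm long (its y), 28 mm thick (its z), about 0.6 kg; either way round is right. It starts flat on the table, left or right of the holder.
- fine_stone: The same white whetstone; the origin is also its centre.
- holder: Black stone holder, fixed to the table. Origin on the table under the middle of its base's width; x: the way the wedge is pushed in (away from the robot), y: along the bed to the end stop. Base 18 mm high, x -52 to +52, y -127 to +163 mm, plus a runway for the wedge of the same height that reaches to x -180 mm between y -127 and -49 mm.
- bed (a point): Where the stone's centre belongs when the stone touches the end stop: holder x 0, y +45 mm, 34 mm above the table. The stone lies lengthwise along holder y on the rubber bed, 20 mm above the table, without side walls. The end stop and the clamp bar reach 38 mm above the table, 10 mm below the stone's top.
- end_stop: Fixed aluminium block with rubber facing at the +y end of the bed, 86 mm wide, 20 mm high, its top edge bevelled 6 mm as a lead-in (so is the bar's jaw); origin under the middle of the face that the stone bears on (holder x 0, y +135 mm, 18 mm above the table).
- clamp_bar: Aluminium bar 70 mm wide, 20 mm high, at the -y end of the bed; slides along holder y with 1 to 2 N of friction. Origin under the middle of its rubber jaw's front, at holder y -55 mm when fully back; starts there or up to 2 mm nearer to the stop, so the bed is open 188 to 190 mm. Its rear face is the wedge's ramp (1 in 5). The jaw yields 1 mm for each 25 N.
- thumb_pad (a point): Middle of the pushing face (looks to holder -x) of the orange thumb pad on the brass wedge's thick end: a smooth upright plate 40 mm wide (y), 12 mm thick, from 18 to 54 mm above the table. The wedge: 0.2 kg, 130 mm long, 36 tapering to 10 mm (1 in 5), 20 mm high, lying loose on the runway, pulled out, its nose between the bar and the fixed heel block behind it.
- ramp (a point): Middle of the gap that the wedge enters: holder x 0, y -82 mm, 28 mm above the table. Pushed to holder +x by 60 to 115 mm (the heel block's place differs by 3.5 mm either way, so this cannot be foretold) the wedge slides freely, moves the bar (1 to 3 N), may move the stone (3 to 6 N), then jams, the push rising about 3 N per mm.
- bar_mid (a point): Middle of the clamp bar's top, 38 mm above the table. How tight: a slow, level push of 11 to 15 N on the thumb pad sets the wedge and it stays so when let go, clamping with 0.8 to 1.6 times the push; under 9 N is too loose, over 17 N forces it.
- coarse_stone: Brown coarse whetstone of the same size as the white one, lying flat on the other side of the holder; origin at its centre. Not to be moved.
- honing_steel: Honing steel with a blue handle, 365 mm long, lying beyond and left of the holder; leave alone.
- water_bowl: Empty steel bowl, 120 mm across, 50 mm high, at the far right; leave alone.
- oil_bottle: Yellow squeeze bottle with a red cap, 52 mm across, 150 mm tall, at the left; leave alone.
- dressing_stone: Small grey-green dressing stone 75 x 30 x 22 mm, beyond the holder; leave alone.
- angle_clip: Small green angle clip 55 x 16 x 18 mm, beyond the holder; leave alone.
Things that resemble listed ones, but are neither listed nor needed, are in the scene too. Leave any blue, green or pink look-alike of the part that bears thumb_pad alone.

How it is judged:
On the way, in this order (a step that is already met when the one before it is completed fails the run):
1. the white stone lies flat and square in the bed between the end stop and the bar, let go (x of fine_stone_center in the frame of holder between -0.008 and 0.008 m and z of fine_stone_center in the frame of holder between 0.031 and 0.037 m and angle between fine_stone_center's own z axis and vertical below 0.06 rad and angle between the y axis of fine_stone_center and the y axis of holder, either way round below 0.06 rad and y of fine_stone_center in the frame of holder between 0.033 and 0.047 m and contact force between the fingers and fine_stone below 0.2 N), for 0.2 s.
2. the wedge has jammed the bar against the stone and the stone against the end stop (contact force between clamp_bar and fine_stone above 8 N and contact force between end_stop and fine_stone above 4 N), for 0.3 s.
At the end, for the whole second after the job is handed in: The white stone lies flat in the bed (within 8 mm sideways of its middle line, within 3.4 degrees of square and level, on the rubber), at rest, and the jammed wedge keeps it clamped with the hand off: the bar presses on it with more than 8 N and it presses on the end stop with more than 4 N (all of step 2 and x of fine_stone_center in the frame of holder between -0.008 and 0.008 m and z of fine_stone_center in the frame of holder between 0.031 and 0.037 m and angle between fine_stone_center's own z axis and vertical below 0.06 rad and angle between the y axis of fine_stone_center and the y axis of holder, either way round below 0.06 rad and linear speed of fine_stone below 0.01 m/s); the robot touches nothing.
It fails at once if the stone is squeezed by the bar with more than 28 N (wedge forced) (contact force between clamp_bar and fine_stone above 28 N).
It fails at once if the stone is dropped or banged on the holder (more than 150 N) (contact force between fine_stone and holder above 150 N).
It fails at once if another thing (brown stone, honing steel, bowl, bottle, dressing stone or clip) is moved by more than 30 mm (distance of any of coarse_stone, honing_steel, water_bowl, oil_bottle, dressing_stone, angle_clip from where it was at the start of the episode above 0.03 m).
It also fails if it takes over 64 s, if anything falls off the work surface, if the arm or the gripper's body presses on something with over 40 N, if the wrist force passes 120 N, or if a joint passes its speed limit or range.

## Working session

There is one attempt and no reset: what is moved stays moved. The work goes in short steps, Python scripts to look and compute and a tool call to move; the robot and the scene stay as the last step left them, time stands still between calls to the robot, and variables do not carry over. Pictures are saved under pics/ and viewed, at most 10 in all, crops included, and the job is handed in when it is done.

Besides the shell and the picture viewer there is one more tool, called after "Request:" as name(argument=value, ...) on one line, values as JSON. send_rows: Moves the arm, as the interface text tells. Its arguments: {"type":"object","properties":{"xyz":{"type":"array"},"dr":{"type":"array"},"jaw":{"type":"number"},"grip_force":{"type":"number"}},"required":["xyz","dr"]}

```bash
ls; mkdir -p pics; cat > h.py <<'E'
from bench import *
import numpy as np, cv2
from scipy.spatial.transform import Rotation as R
def cam(n):
    c=calibration(n); f=200/np.tan(np.radians(c["vfov"])/2)
    return c,f,R.from_rotvec(c["rvec"]).as_matrix(),np.array(c["tvec"])
def ray(n,px):
    c,f,M,t=cam(n); u=np.array([(px[0]-c["cx"])/f,(px[1]-c["cy"])/f]); s=u.copy()
    for _ in range(30): s=u/(1+c["k1"]*(s@s))
    return -M.T@t, M.T@np.array([s[0],s[1],1])
def onz(n,px,z):
    o,d=ray(n,px); return o+d*(z-o[2])/d[2]
def proj(n,P):
    c,f,M,t=cam(n); q=M@np.array(P)+t; s=q[:2]/q[2]; s=s*(1+c["k1"]*(s@s)); return s*f+[c["cx"],c["cy"]]
def tool(dw):
    return R.from_rotvec(get_state()["tool_rot"]).inv().apply(dw)
def save(n,fn,crop=None,k=1):
    im=get_image(n); cv2.imwrite("pics/raw_"+fn,im[:,:,::-1])
    if crop: im=im[crop[1]:crop[3],crop[0]:crop[2]]
    im=cv2.resize(im,None,fx=k,fy=k,interpolation=cv2.INTER_CUBIC); cv2.imwrite("pics/"+fn,np.ascontiguousarray(im[:,:,::-1]))
E
python3 - <<'E'
from h import *
import bench; print([x for x in dir(bench) if 'nose' in x.lower()], globals().get('nose_length'))
save("top","t0.png"); save("side","s0.png"); print(get_state())
for n in("top","side"): print(calibration(n), ray(n,(320,200)))
E
```

```text
pics
['nose_length'] 0.017
{'time': 0.1, 'joint_positions': array([ 1.27708726,  0.32174015, -0.07006188,  1.45155848,  0.02260643,
        1.37079815, -0.05689186]), 'qd': array([ 5.19370054e-04, -2.03081992e-03,  1.81544370e-03, -2.62529716e-03,
        1.41938940e-03,  9.51297357e-05, -1.33767114e-03]), 'joint_torque': array([ 9.04893773e-05, -4.92571414e+01, -4.05655531e-01, -3.13401997e+01,
       -6.42249640e-02,  3.94579454e-02,  6.93546281e-05]), 'position': array([ 0.19672907, -0.61902257,  0.2385736 ]), 'tool_rot': array([-3.10279737e+00, -4.81366017e-01,  5.78879154e-04]), 'ft_force': array([-0.79080631,  0.36849425, -0.24997336]), 'torque': array([ 0.0052912 , -0.02324352, -0.02036523]), 'grip_force': 0.0, 'grip_width': 1.000219883578504}
{'vfov': 52.25676723511211, 'cx': 316.0641066101452, 'cy': 195.14709131304915, 'k1': 0.03211060911160144, 'rvec': array([ 2.10431155, -2.16663245,  0.20388231]), 'tvec': array([0.08071001, 0.57167882, 0.95458621])} (array([0.3979593 , 0.0808269 , 1.03906738]), array([ 0.16301269, -0.02607164, -0.98639848]))
{'vfov': 49.696288191550934, 'cx': 314.4257725064467, 'cy': 191.01699399715167, 'k1': 0.027856255437934054, 'rvec': array([ 0.96843779, -2.48671679,  1.06569118]), 'tvec': array([0.45927974, 0.27150332, 1.19355747])} (array([-0.09729116,  0.81654558,  1.01637548]), array([ 0.4552567 , -0.53927896, -0.70888554]))
```

View pics/t0.png

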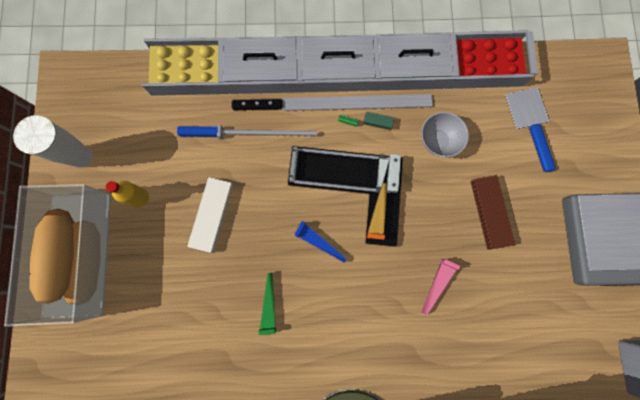

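View pics/s0.png

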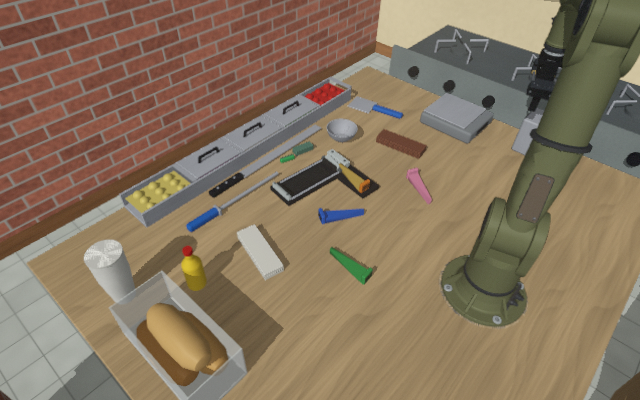

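The top view shows the white stone at (210,215), the brown stone at (493,212) and the holder at (345,170), with its end stop at the left (292,167) and the bar at (385,172). The possible confusions are:
- **Stone:** white (210,215) or brown (493,212). I choose the white one.
- **Pad:** orange (376,236), blue (304,230), green (267,331) or pink (450,265). I choose the orange one, since it's on the runway.

Next I'll check the choice in a close crop and measure.

```bash
python3 - <<'E'
from h import *
im=cv2.imread("pics/raw_t0.png")
cv2.imwrite("pics/c0.png",cv2.resize(im[135:260,180:420],None,fx=3.3,fy=3.3,interpolation=cv2.INTER_CUBIC))
hsv=cv2.cvtColor(im,cv2.COLOR_BGR2HSV)
def comps(m,box):
    k=np.zeros_like(m); x0,y0,x1,y1=box; k[y0:y1,x0:x1]=m[y0:y1,x0:x1]
    c,_=cv2.findContours(k,cv2.RETR_EXTERNAL,cv2.CHAIN_APPROX_NONE); return max(c,key=cv2.contourArea)
w=cv2.inRange(hsv,(0,0,150),(180,70,255)); 
c=comps(w,(175,165,245,260)); b=cv2.boxPoints(cv2.minAreaRect(c)); print("white",b.tolist())
q=np.array([onz("top",p,0.028) for p in b])[:,:2]; print(q, np.linalg.norm(np.roll(q,-1,0)-q,axis=1), q.mean(0))
k=cv2.inRange(hsv,(0,0,0),(180,255,60))
c=comps(k,(280,135,415,255)); a=cv2.approxPolyDP(c,3,True)[:,0]; print("black",a.tolist())
for p in a: print(p,onz("top",p,0.018)[:2].round(4))
o=cv2.inRange(hsv,(5,200,150),(14,255,255)); c=comps(o,(350,200,410,255)); print("orange",cv2.minAreaRect(c),cv2.boxPoints(cv2.minAreaRect(c)).tolist(),[onz("top",p,.054)[:2].round(4).tolist() for p in cv2.boxPoints(cv2.minAreaRect(c))])
E
```

```text
white [[186.53182983398438, 246.3917236328125], [207.37579345703125, 175.52230834960938], [230.98089599609375, 182.46499633789062], [210.13693237304688, 253.33441162109375]]
[[0.459373   0.38418034]
 [0.63578411 0.33663307]
 [0.61624039 0.27724104]
 [0.44069906 0.32661889]] [0.18270639 0.06252496 0.18235387 0.06051477] [0.53802414 0.33116834]
black [[298, 151], [295, 179], [376, 187], [377, 159]]
[298 151] [0.697  0.1067]
[295 179] [0.623  0.1161]
[376 187] [ 0.5963 -0.0903]
[377 159] [ 0.67  -0.097]
orange ((375.5, 236.0), (4.0, 17.0), 90.0) [[367.0, 234.0], [384.0, 234.0], [384.0, 238.0], [367.0, 238.0]] [[0.4744, -0.056], [0.4732, -0.0971], [0.4636, -0.0965], [0.4648, -0.0555]]
```

View pics/c0.png

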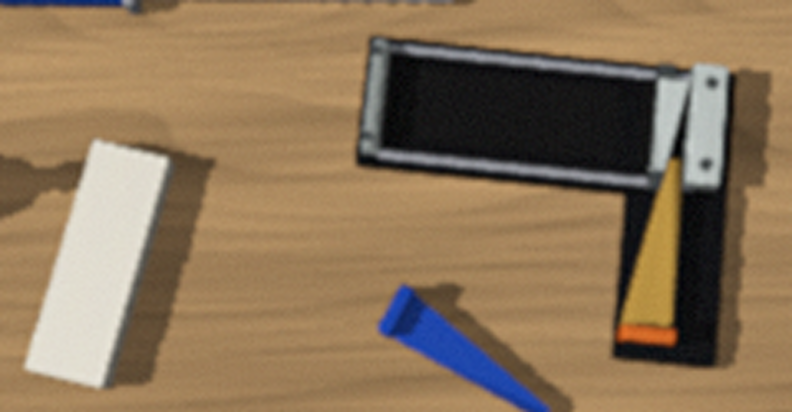

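The crop confirms the white stone and the orange pad on the brass wedge, which lies on the black runway. The crop's left block is the end stop, its right block the heel, and the bar is the trapezoid next to the heel. Next I fit the holder frame from its base corners and cross-check it.

```bash
cat > fit.py <<'E'
from h import *
# crop px -> holder xyz (mm)
C=[((372,37),(52,163,18)),((358,165),(-52,163,0)),((735,72),(52,-127,18)),((613,355),(-180,-49,0)),((715,365),(-180,-127,0))]
px=[(180+(a+.5)/3.3-.5,135+(b+.5)/3.3-.5) for (a,b),_ in C]
W=np.array([onz("top",p,h[2]/1e3)[:2] for p,(_,h) in zip(px,C)]); H=np.array([h[:2] for _,h in C])/1e3
Wc,Hc=W.mean(0),H.mean(0); A=(H-Hc).T@(W-Wc); th=np.arctan2(A[0,1]-A[1,0],A[0,0]+A[1,1])
Rm=np.array([[np.cos(th),-np.sin(th)],[np.sin(th),np.cos(th)]]); t=Wc-Rm@Hc
if __name__=="__main__":
    print("holder",t,th,"res mm",((H@Rm.T+t-W)*1e3).round(1).tolist())
    f=lambda x,y:(Rm@[x,y]+t)
    print("bed",f(0,.045),"ydir",Rm[:,1])
    im=cv2.imread("pics/raw_s0.png"); im2=cv2.imread("pics/raw_t0.png")
    P=[(52,163,18),(-52,163,18),(52,-127,18),(-180,-49,18),(-180,-127,18),(43,135,38),(-43,135,38),(35,-55,38),(-35,-55,38)]
    P=[np.r_[f(a/1e3,b/1e3),c/1e3] for a,b,c in P]
    q=np.array([onz("top",p,0.028) for p in [(186.53,246.39),(207.38,175.52),(230.98,182.46),(210.14,253.33)]]); P+=list(q)
    out=[]
    for n,i,(x0,y0,x1,y1) in(("side",im,(230,140,390,285)),("top",im2,(180,135,420,260))):
        k=3; b=cv2.resize(i[y0:y1,x0:x1],None,fx=k,fy=k)
        for p in P:
            u=proj(n,p); cv2.circle(b,(int((u[0]-x0+.5)*k),int((u[1]-y0+.5)*k)),2,(255,0,255),-1)
        out.append(cv2.copyMakeBorder(b,0,0,0,720-b.shape[1],cv2.BORDER_CONSTANT))
    cv2.imwrite("pics/o0.png",cv2.resize(np.vstack(out),None,fx=.74,fy=.74))
E
python3 fit.py
```

```text
holder [ 0.64138585 -0.03275161] -0.12703021300789286 res mm [[2.5, 1.3], [-2.0, 0.7], [2.0, -2.2], [-1.2, -0.2], [-1.3, 0.4]]
bed [0.64708685 0.0118858 ] ydir [0.12668885 0.99194251]
```

View pics/o0.png

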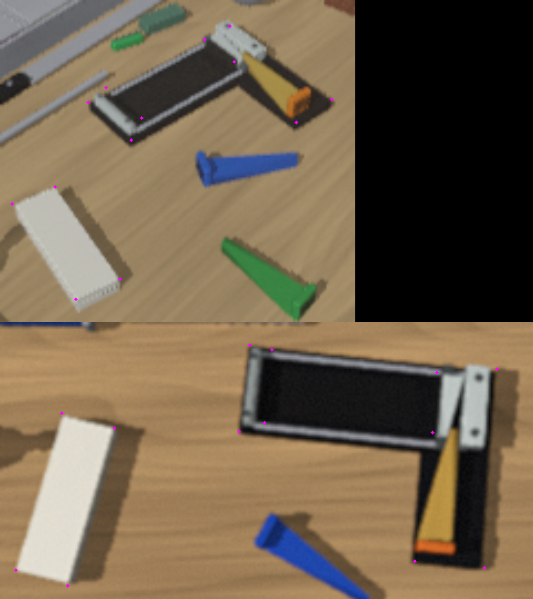

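```bash
python3 - <<'E'
from h import *
im=cv2.imread("pics/raw_t0.png").astype(int)
for x in (320,345,365): print("col",x,im[140:200,x].sum(1)[[*range(3,25),*range(35,56)]].tolist())
for y in (215,230): print("row",y,im[y,360:412].sum(1).tolist())
print("row165",im[165,284:306].sum(1).tolist(), im[165,370:412].sum(1).tolist()); print("col393", im[228:256,393].sum(1).tolist())
im=im.sum(2)
def edge(n0,n1,thr,vert,others):
    pts=[]
    for o in others:
        l=(im[n0:n1,o] if vert else im[o,n0:n1]).astype(float)
        i=np.argmax(np.abs(np.diff((l>thr).astype(int)))); s=i+(thr-l[i])/(l[i+1]-l[i])+n0; pts.append((o,s) if vert else (s,o))
    return np.array(pts)
for z in (0,.018):
    for nm,a in (("left",(288,297,200,False,(156,160,165,170,175))),("near",(180,196,200,True,range(300,365,8)))):
        p=edge(*a); print(z,nm,np.array([onz("top",q,z)[:2] for q in p]).round(4).tolist())
E
```

```text
col 320 [376, 365, 359, 385, 383, 312, 165, 285, 430, 377, 167, 46, 52, 59, 50, 68, 65, 73, 56, 55, 62, 68, 66, 63, 55, 58, 52, 50, 66, 159, 349, 462, 365, 129, 48, 178, 343, 439, 445, 438, 422, 423, 414]
col 345 [380, 380, 394, 405, 424, 443, 430, 374, 225, 193, 368, 455, 363, 137, 29, 58, 65, 61, 61, 74, 64, 68, 62, 67, 75, 52, 44, 56, 50, 65, 43, 90, 275, 436, 426, 258, 85, 80, 274, 409, 407, 383, 388]
col 365 [413, 425, 426, 413, 421, 441, 435, 439, 424, 383, 249, 192, 361, 455, 344, 141, 27, 46, 51, 60, 67, 62, 75, 47, 68, 64, 64, 58, 66, 56, 60, 61, 37, 84, 246, 420, 454, 308, 111, 54, 214, 376, 417]
row 215 [364, 371, 372, 379, 373, 373, 363, 260, 100, 49, 55, 78, 206, 327, 408, 392, 397, 393, 399, 394, 406, 412, 406, 374, 286, 125, 34, 20, 36, 40, 32, 39, 50, 69, 59, 73, 55, 65, 108, 183, 223, 225, 213, 222, 244, 308, 362, 366, 355, 361, 358, 363]
row 230 [371, 372, 374, 378, 371, 331, 202, 100, 239, 369, 402, 416, 394, 396, 382, 389, 387, 395, 400, 402, 405, 398, 396, 308, 137, 40, 36, 50, 28, 51, 24, 63, 68, 51, 62, 62, 65, 102, 194, 245, 242, 230, 232, 305, 383, 402, 399, 
[... 308 characters left out ...]
4, 243, 233, 227, 232, 238]
col393 [51, 49, 51, 65, 49, 48, 43, 45, 46, 41, 48, 69, 60, 67, 51, 65, 45, 77, 220, 365, 398, 397, 408, 396, 379, 377, 382, 394]
0 left [[0.6878, 0.0762], [0.6782, 0.1237], [0.6644, 0.1139], [0.651, 0.1159], [0.6377, 0.1179]]
0 near [[0.6237, 0.1038], [0.6214, 0.083], [0.6187, 0.0622], [0.6154, 0.0415], [0.6124, 0.0207], [0.6096, 0.0], [0.6069, -0.0207], [0.604, -0.0414], [0.6018, -0.0622]]
0.018 left [[0.6828, 0.0763], [0.6733, 0.1229], [0.6598, 0.1133], [0.6466, 0.1153], [0.6335, 0.1172]]
0.018 near [[0.6198, 0.1034], [0.6175, 0.0829], [0.6149, 0.0625], [0.6117, 0.0422], [0.6087, 0.0218], [0.6059, 0.0014], [0.6033, -0.019], [0.6004, -0.0393], [0.5983, -0.0597]]
```

```bash
python3 - <<'E'
from h import *
def x(c,r,z): return onz("top",(c,r),z)[:2].round(4)
for c,e in ((320,(148.4,151.2,184.05,188.45)),(345,(150.85,154.0,186.6,190.9)),(365,(153,156,188.9,193.2))):
    print(c,"edge18",x(c,e[0],.018),"near18",x(c,e[3],.018),"near0",x(c,e[3],0),"rails20",x(c,e[1],.02),x(c,e[2],.02), "edgeslope")
for r,l,rr in ((215,367.1,397.4+.6),(230,365.7,397.1+.2)): print(r,"runway L18,L0",onz("top",(l,r),.018)[:2].round(4),onz("top",(l,r),0)[:2].round(4),"R18",onz("top",(rr,r),.018)[:2].round(4))
print("runway end",onz("top",(393,246.1),.018)[:2],onz("top",(393,246.1),0)[:2])
print("left165",onz("top",(289.0,165),.018)[:2], "stop top left", onz("top",(290.6,165),.038)[:2],"face edge",onz("top",(295.3,165),.035)[:2])
print("heel R",onz("top",(399.6,165),.038)[:2],"base R",onz("top",(401.7,165),.018)[:2],"bar L",onz("top",(378.2,165),.038)[:2])
E
```

```text
320 edge18 [0.7024 0.0495] near18 [0.5966 0.0529] near0 [0.6001 0.0524] rails20 [0.6943 0.0498] [0.6076 0.0526] edgeslope
345 edge18 [ 0.6941 -0.0151] near18 [ 0.5884 -0.0107] near0 [ 0.5918 -0.0123] rails20 [ 0.6851 -0.0146] [ 0.5992 -0.0109] edgeslope
365 edge18 [ 0.6869 -0.0668] near18 [ 0.581  -0.0614] near0 [ 0.5842 -0.0639] rails20 [ 0.6783 -0.0661] [ 0.5918 -0.0617] edgeslope
215 runway L18,L0 [ 0.525  -0.0638] [ 0.5272 -0.0663] R18 [ 0.5228 -0.1418]
230 runway L18,L0 [ 0.4873 -0.0583] [ 0.4888 -0.0607] R18 [ 0.485  -0.1375]
runway end [ 0.44529577 -0.12415536] [ 0.44613025 -0.12776891]
left165 [0.66026551 0.1307336 ] stop top left [0.655019   0.12572211] face edge [0.65546877 0.11396815]
heel R [ 0.64741728 -0.14979577] base R [ 0.65224814 -0.15981824] bar L [ 0.64893874 -0.09567585]
```

```bash
cat >> h.py <<'E'
def go(x,y,z,yaw,p=None,r=None):
    "tool-frame shift (mm) and turn for a world pose, tool straight down, tool x at yaw"
    s=get_state(); p=s["position"] if p is None else p; r=R.from_rotvec(s["tool_rot"] if r is None else r)
    T=R.from_matrix(np.array([[np.cos(yaw),np.sin(yaw),0],[np.sin(yaw),-np.cos(yaw),0],[0,0,-1]]))
    print("xyz",(r.inv().apply(np.array([x,y,z])-p)*1e3).round(1).tolist(),"dr",(r.inv()*T).as_rotvec().round(3).tolist(),"yaw now",np.arctan2(*r.as_matrix()[[1,0],0]).round(4),"pos",s["position"].round(4),"t",round(s["time"],2))
E
python3 - <<'E'
from h import *
go(.54,-.25,.2,1.5)
E
```

```text
xyz [438.9, -247.6, 39.0] dr [-0.002, -0.001, -1.192] yaw now 0.3078 pos [ 0.1967 -0.619   0.2386] t 0.1
```

Request:
send_rows(xyz=[[15,-8,2],[45,-25,4],[80,-45,8],[115,-65,12],[150,-85,16],[185,-105,20],[220,-125,24],[255,-145,28],[290,-165,32],[325,-185,36]], dr=[[0,0,-0.05],[0,0,-0.13],[0,0,-0.22],[0,0,-0.31],[0,0,-0.4],[0,0,-0.5],[0,0,-0.6],[0,0,-0.7],[0,0,-0.8],[0,0,-0.9]], jaw=87)

```text
time: 0.93
position: [0.4518, -0.3414, 0.2033]
tool_rot: [-2.578, -1.795, 0.0]
ft_force: [0.6, -0.6, 0.3]
grip_width: 0.997
grip_force: 0.0
```

```bash
python3 - <<'E'
from h import *
go(.55,.1,.2,2.3);go(.538,.331,.12,2.872)
E
```

```text
xyz [448.0, -61.2, 3.2] dr [-0.0, -0.0, -1.084] yaw now 1.2163 pos [ 0.4518 -0.3414  0.2033] t 0.93
xyz [660.5, -152.6, 83.2] dr [-0.0, -0.0, -1.656] yaw now 1.2163 pos [ 0.4518 -0.3414  0.2033] t 0.93
```

Request:
send_rows(xyz=[[35,-5,2],[70,-10,4],[105,-15,6],[140,-20,8],[175,-25,10],[210,-30,12],[245,-35,14],[280,-40,16],[315,-45,18],[350,-50,20]], dr=[[0,0,-0.1],[0,0,-0.2],[0,0,-0.3],[0,0,-0.4],[0,0,-0.5],[0,0,-0.6],[0,0,-0.7],[0,0,-0.8],[0,0,-0.9],[0,0,-1.0]])

```text
time: 1.77
position: [0.5273, 0.0032, 0.1833]
tool_rot: [1.402, 2.811, -0.001]
ft_force: [-0.1, 0.5, -0.4]
grip_width: 1.002
grip_force: 0.0
```

```bash
python3 - <<'E'
from h import *
go(.538,.331,.1,2.872)
E
```

```text
xyz [255.5, 205.7, 83.0] dr [-0.001, 0.0, -0.656] yaw now 2.2161 pos [0.5273 0.0032 0.1833] t 1.77
```

Request:
send_rows(xyz=[[28,23,9],[56,45,18],[84,68,27],[112,91,36],[140,113,46],[168,136,55],[196,158,64],[224,181,73],[248,200,80],[255.5,205.7,83]], dr=[[0,0,-0.07],[0,0,-0.14],[0,0,-0.21],[0,0,-0.28],[0,0,-0.35],[0,0,-0.42],[0,0,-0.5],[0,0,-0.58],[0,0,-0.64],[0,0,-0.656]])

```text
time: 2.6
position: [0.5375, 0.3349, 0.0995]
tool_rot: [-0.416, -3.111, -0.005]
ft_force: [-0.9, 0.6, 0.1]
grip_width: 0.995
grip_force: 0.0
```

```bash
python3 - <<'E'
from h import *
go(.538,.331,.025,2.872)
save("side","s1.png",(200,60,440,300),2.4)
E
```

```text
xyz [-1.8, -3.9, 74.5] dr [0.003, -0.004, 0.004] yaw now 2.8759 pos [0.5375 0.3349 0.0995] t 2.6
```

View pics/s1.png

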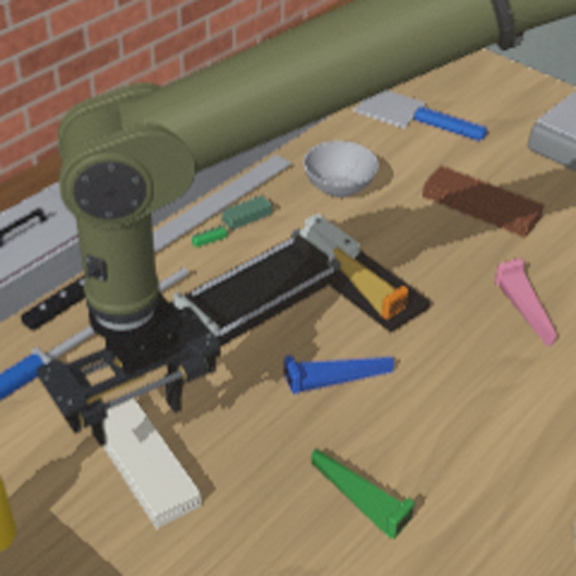

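The side crop shows the open fingers straddling the white stone: finger tips at about (100,435) and (175,405), stone at about (150,460). I'll descend straight, then correct.

Request:
send_rows(xyz=[[0,0,5],[0,0,13],[0,0,21],[0,0,29],[0,0,36],[0,0,40],[0,0,40],[0,0,40],[0,0,40],[0,0,40]], dr=[[0,0,0],[0,0,0],[0,0,0],[0,0,0],[0,0,0],[0,0,0],[0,0,0],[0,0,0],[0,0,0],[0,0,0]])

```text
time: 3.48
position: [0.5418, 0.3282, 0.061]
tool_rot: [0.435, 3.111, 0.001]
ft_force: [0.5, 0.1, 0.9]
grip_width: 1.003
grip_force: 0.0
```

```bash
python3 - <<'E'
from h import *
go(.538,.331,.025,2.872)
E
```

```text
xyz [4.4, 1.6, 36.0] dr [0.001, 0.001, -0.008] yaw now 2.8638 pos [0.5418 0.3282 0.061 ] t 3.48
```

Request:
send_rows(xyz=[[1,0.5,3],[2,1,9],[3,1.5,16],[4.4,1.6,23],[4.4,1.6,30],[4.4,1.6,34],[4.4,1.6,36],[4.4,1.6,36],[4.4,1.6,36],[4.4,1.6,36]], dr=[[0,0,-0.008],[0,0,-0.008],[0,0,-0.008],[0,0,-0.008],[0,0,-0.008],[0,0,-0.008],[0,0,-0.008],[0,0,-0.008],[0,0,-0.008],[0,0,-0.008]])

```text
time: 4.32
position: [0.538, 0.3309, 0.0249]
tool_rot: [0.423, 3.113, 0.001]
ft_force: [-0.4, 0.3, -0.1]
grip_width: 0.999
grip_force: 0.0
```

Request:
send_rows(xyz=[[0,0,0],[0,0,0],[0,0,0],[0,0,0],[0,0,0],[0,0,0],[0,0,0],[0,0,0],[0,0,0],[0,0,0]], dr=[[0,0,0],[0,0,0],[0,0,0],[0,0,0],[0,0,0],[0,0,0],[0,0,0],[0,0,0],[0,0,0],[0,0,0]], jaw=50, grip_force=40)

```text
time: 5.15
position: [0.5378, 0.3314, 0.0246]
tool_rot: [0.422, 3.113, 0.002]
ft_force: [1.1, 3.8, -0.4]
grip_width: 0.689
grip_force: 40.0
```

Request:
send_rows(xyz=[[0,0,-3],[0,0,-10],[0,0,-20],[0,0,-32],[0,0,-44],[0,0,-56],[0,0,-68],[0,0,-76],[0,0,-80],[0,0,-80]], dr=[[0,0,0],[0,0,0],[0,0,0],[0,0,0],[0,0,0],[0,0,0],[0,0,0],[0,0,0],[0,0,0],[0,0,0]])

```text
time: 5.98
position: [0.5383, 0.3312, 0.106]
tool_rot: [0.422, 3.111, 0.002]
ft_force: [-0.7, 0.4, -6.6]
grip_width: 0.689
grip_force: 40.0
```

```bash
python3 - <<'E'
from h import *
go(.6444,.0103,.105,1.4378)
E
```

```text
xyz [-187.8, -281.0, 0.9] dr [0.002, 0.0, 1.434] yaw now 2.8717 pos [0.5383 0.3312 0.106 ] t 5.98
```

Request:
send_rows(xyz=[[-2,-3,0],[-7,-10,0],[-15,-22,0],[-25,-37,0],[-36,-54,0],[-48,-72,0],[-60,-90,0],[-72,-108,0],[-84,-126,0],[-96,-144,0]], dr=[[0,0,0.02],[0,0,0.06],[0,0,0.12],[0,0,0.2],[0,0,0.28],[0,0,0.37],[0,0,0.46],[0,0,0.55],[0,0,0.64],[0,0,0.73]])

```text
time: 6.82
position: [0.5916, 0.164, 0.1035]
tool_rot: [-1.515, -2.751, 0.003]
ft_force: [0.0, 1.1, -7.3]
grip_width: 0.686
grip_force: 40.0
```

```bash
python3 - <<'E'
from h import *
go(.6444,.0103,.105,1.4378)
E
```

```text
xyz [-158.1, -37.5, -1.4] dr [-0.002, 0.001, 0.697] yaw now 2.1346 pos [0.5916 0.164  0.1035] t 6.82
```

Request:
send_rows(xyz=[[-20,-5,0],[-40,-10,0],[-60,-14,0],[-80,-19,-1],[-100,-24,-1],[-120,-29,-1],[-137,-33,-1],[-149,-36,-1],[-156,-37,-1],[-158,-37.5,-1.4]], dr=[[0,0,0.09],[0,0,0.18],[0,0,0.27],[0,0,0.36],[0,0,0.45],[0,0,0.54],[0,0,0.61],[0,0,0.66],[0,0,0.69],[0,0,0.697]])

```text
time: 7.65
position: [0.6455, 0.0103, 0.1049]
tool_rot: [-2.362, -2.071, 0.003]
ft_force: [0.5, -0.1, -6.9]
grip_width: 0.684
grip_force: 40.0
```

Request:
send_rows(xyz=[[0,0,0],[0,0,4],[0,0,8],[0,0,12],[0,0,16],[0,0,18],[0,0,20],[0,0,20],[0,0,20],[0,0,20]], dr=[[0,0,0],[0,0,0],[0,0,0],[0,0,0],[0,0,0],[0,0,0],[0,0,0],[0,0,0],[0,0,0],[0,0,0]])

```text
time: 8.48
position: [0.6459, 0.0132, 0.0861]
tool_rot: [2.357, 2.077, 0.0]
ft_force: [-0.3, 0.0, -6.4]
grip_width: 0.685
grip_force: 40.0
```

```bash
python3 - <<'E'
from h import *
go(.6444,.0103,.07,1.4378)
save("top","t1.png",(270,130,430,260),4.5)
save("side","s2.png",(255,90,405,220),4)
E
```

```text
xyz [-3.0, -1.1, 16.1] dr [0.0, -0.0, 0.007] yaw now 1.4448 pos [0.6459 0.0132 0.0861] t 8.48
```

View pics/s2.png

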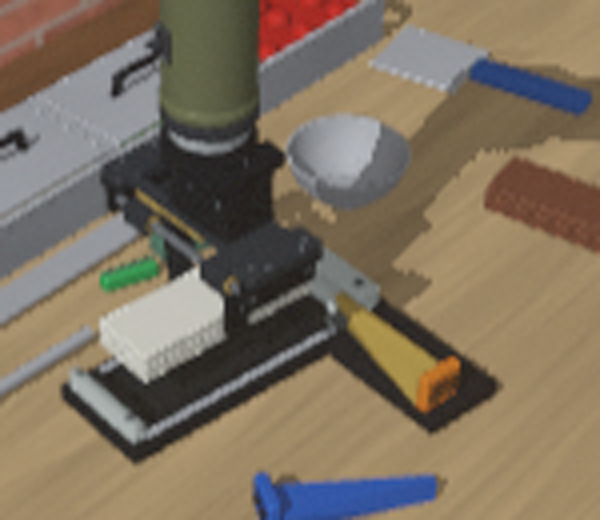

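View pics/t1.png

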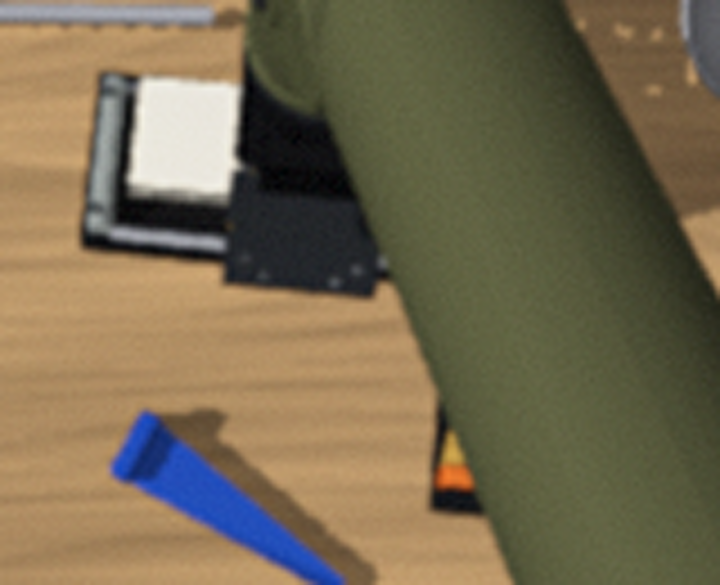

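The crops show the stone held level and parallel to the bed. In the top view its top-face end corners sit at crop (137,78) and (130,186). I'll measure that end against the intended position.

```bash
python3 - <<'E'
from h import *
im=cv2.imread("pics/raw_t1.png").astype(float).sum(2)
pts=[]
for r in (152,156,160,164,168):
    l=im[r,293:308]; i=np.argmax(l>380); s=293+i-1+(380-l[i-1])/(l[i]-l[i-1]); pts.append((s,r))
W=np.array([onz("top",p,.0895)[:2] for p in pts]); print(W.round(4).tolist(), np.polyfit(W[:,0],W[:,1],1))
m=W.mean(0); yd=np.array([.133,.991]); print("end s",m@yd,"expected",np.array(get_state()["position"][:2])@yd+.09)
for c in (303,310,316):
    l=im[:,c]; print(c,l[140:180].astype(int).tolist())
E
```

```text
[[0.6738, 0.1163], [0.6639, 0.1162], [0.6539, 0.1161], [0.6441, 0.1166], [0.6342, 0.1171]] [-0.02032777  0.12975878]
end s 0.2023974804465343 expected 0.18889915733197585
303 [406, 396, 416, 422, 430, 405, 427, 561, 688, 700, 693, 687, 683, 686, 689, 691, 681, 687, 690, 689, 689, 688, 688, 691, 686, 684, 683, 690, 690, 691, 669, 581, 446, 302, 137, 39, 30, 64, 51, 62]
310 [414, 415, 428, 433, 421, 402, 399, 498, 628, 686, 687, 685, 687, 684, 684, 686, 686, 685, 690, 684, 685, 682, 686, 683, 689, 685, 685, 685, 687, 693, 692, 634, 481, 380, 267, 96, 58, 60, 50, 43]
316 [431, 433, 428, 436, 424, 383, 395, 440, 583, 694, 693, 689, 681, 681, 685, 680, 679, 685, 684, 691, 684, 684, 682, 686, 689, 687, 683, 690, 691, 685, 693, 698, 640, 442, 299, 174, 81, 58, 66, 60]
```

```bash
python3 - <<'E'
from h import *
im=cv2.imread("pics/raw_t1.png").astype(float).sum(2)
print(im[160,288:306].astype(int).tolist())
pts=[]
for r in (150,154,158,162,166):
    l=im[r,295:308]; i=np.argmax(l>400); s=295+i-1+(400-l[i-1])/(l[i]-l[i-1]); pts.append((s,r))
W=np.array([onz("top",p,.0895)[:2] for p in pts]); print(W.round(4).tolist(), np.polyfit(W[:,0],W[:,1],1))
m=W.mean(0); yd=np.array([.133,.991]); print("end s",m@yd,"expected",np.array(get_state()["position"][:2])@yd+.09)
for c,a,b in ((303,146.9,171.2),(310,147.2,171.7),(316,147.6,172.5)): # far edge, near top edge
    p,q=onz("top",(c,a),.0895),onz("top",(c,b),.0895); print((p+q)[:2]/2,p[0]-q[0])
    y=((p+q)/2)[1]; print("grip line x", get_state()["position"][0]+ (y-get_state()["position"][1])*.134)
E
```

```text
[434, 390, 285, 334, 457, 490, 430, 358, 247, 82, 130, 425, 642, 695, 693, 689, 687, 688]
[[0.6784, 0.1005], [0.6687, 0.1122], [0.6585, 0.1018], [0.6487, 0.1038], [0.6388, 0.1044]] [0.00732607 0.09971251]
end s 0.19119461747822408 expected 0.18889915733197585
[0.65584828 0.09337153] 0.06018956325020697
grip line x 0.6566677219427088
[0.65440765 0.07659308] 0.060673758477080786
grip line x 0.6544194089982911
[0.65253771 0.0622291 ] 0.06164021306745382
grip line x 0.6524946359370333
```

The measured end matches the expected position once the bad row is left out: s = 0.189, width 60 mm, on the centre line. I'll shift back 3 mm and lower.

Request:
send_rows(xyz=[[-1,-0.5,0],[-2,-1,2],[-3,-1.1,6],[-3,-1.1,10],[-3,-1.1,14],[-3,-1.1,16],[-3,-1.1,16],[-3,-1.1,16],[-3,-1.1,16],[-3,-1.1,16]], dr=[[0,0,0.007],[0,0,0.007],[0,0,0.007],[0,0,0.007],[0,0,0.007],[0,0,0.007],[0,0,0.007],[0,0,0.007],[0,0,0.007],[0,0,0.007]])

```text
time: 9.42
position: [0.6445, 0.0104, 0.0702]
tool_rot: [2.364, 2.069, 0.001]
ft_force: [0.4, 0.3, -7.2]
grip_width: 0.688
grip_force: 40.0
```

```bash
python3 - <<'E'
from h import *
go(.6444,.0103,.0455,1.4378)
E
```

```text
xyz [-0.1, -0.1, 24.7] dr [0.001, -0.0, 0.0] yaw now 1.4379 pos [0.6445 0.0104 0.0702] t 9.42
```

Request:
send_rows(xyz=[[0,0,2],[0,0,5],[0,0,8],[0,0,11],[0,0,14],[0,0,16],[0,0,18],[0,0,20],[0,0,21],[0,0,22]], dr=[[0,0,0],[0,0,0],[0,0,0],[0,0,0],[0,0,0],[0,0,0],[0,0,0],[0,0,0],[0,0,0],[0,0,0]])

```text
time: 10.25
position: [0.6442, 0.0103, 0.0478]
tool_rot: [2.364, 2.069, -0.0]
ft_force: [-0.5, -0.7, -6.2]
grip_width: 0.687
grip_force: 40.0
```

Request:
send_rows(xyz=[[0,0,0.4],[0,0,0.8],[0,0,1.2],[0,0,1.6],[0,0,2],[0,0,2.4],[0,0,2.8],[0,0,3.2],[0,0,3.4],[0,0,3.4]], dr=[[0,0,0],[0,0,0],[0,0,0],[0,0,0],[0,0,0],[0,0,0],[0,0,0],[0,0,0],[0,0,0],[0,0,0]])

```text
time: 11.08
position: [0.6443, 0.0103, 0.0447]
tool_rot: [2.364, 2.069, -0.0]
ft_force: [-0.9, 0.7, -5.7]
grip_width: 0.687
grip_force: 40.0
```

Request:
send_rows(xyz=[[0,0,0.2],[0,0,0.4],[0,0,0.6],[0,0,0.7],[0,0,0.8],[0,0,0.8],[0,0,0.8],[0,0,0.8],[0,0,0.8],[0,0,0.8]], dr=[[0,0,0],[0,0,0],[0,0,0],[0,0,0],[0,0,0],[0,0,0],[0,0,0],[0,0,0],[0,0,0],[0,0,0]])

```text
time: 11.92
position: [0.6443, 0.0103, 0.0447]
tool_rot: [2.364, 2.069, -0.0]
ft_force: [-5.2, -1.1, 3.9]
grip_width: 0.683
grip_force: 40.0
```

Contact: the vertical force went from -6 N to +4 N at the expected height. Opening the jaws.

Request:
send_rows(xyz=[[0,0,0],[0,0,0],[0,0,0],[0,0,0],[0,0,0],[0,0,0],[0,0,0],[0,0,0],[0,0,0],[0,0,0]], dr=[[0,0,0],[0,0,0],[0,0,0],[0,0,0],[0,0,0],[0,0,0],[0,0,0],[0,0,0],[0,0,0],[0,0,0]], jaw=85)

```text
time: 12.75
position: [0.6442, 0.0103, 0.0437]
tool_rot: [2.364, 2.069, -0.0]
ft_force: [0.1, 0.7, 0.6]
grip_width: 0.974
grip_force: 0.0
```

Request:
send_rows(xyz=[[0,0,-4],[0,0,-12],[0,0,-22],[0,0,-34],[0,0,-46],[0,0,-60],[0,0,-74],[0,0,-86],[0,0,-94],[0,0,-100]], dr=[[0,0,0],[0,0,0],[0,0,0],[0,0,0],[0,0,0],[0,0,0],[0,0,0],[0,0,0],[0,0,0],[0,0,0]])

```text
time: 13.58
position: [0.6447, 0.0103, 0.1455]
tool_rot: [2.363, 2.068, 0.002]
ft_force: [0.2, 0.5, -0.5]
grip_width: 0.977
grip_force: 0.0
```

```bash
python3 - <<'E'
from h import *
# pad position from the first pictures, top & side
for n in("top","side"):
    im=cv2.imread(f"pics/raw_{n[0]}0.png"); hsv=cv2.cvtColor(im,cv2.COLOR_BGR2HSV)
    o=cv2.inRange(hsv,(4,180,120),(15,255,255)); c,_=cv2.findContours(o,0,1); c=[k for k in c if 340<k[:,0,0].mean()<400 and k[:,0,1].mean()>150]; c=max(c,key=cv2.contourArea)
    x,y,w,h=cv2.boundingRect(c); print(n,(x,y,w,h)); M=cv2.moments(c); print("centroid",M["m10"]/M["m00"],M["m01"]/M["m00"])
p=onz("top",(375.5,236),.054); print("pad top",p, "side proj", proj("side",p))
hx=np.array([.991,-.133]); hy=np.array([.133,.991]); s0=.0549; o=np.array([.643-.1345*0,0]); 
print("holder x",(p[:2]-[.6355,-.0321])@0 if 0 else 0)
q=hy*s0; # origin: on centre line x=.643+.1345y with hy.p=s0
y0=(s0-.133*.643)/(.991+.133*.1345); O=np.array([.643+.1345*y0,y0]); print("O",O,"pad in holder",(p[:2]-O)@hx,(p[:2]-O)@hy)
E
```

```text
top (367, 233, 18, 7)
centroid 375.486301369863 235.64383561643837
side (359, 179, 11, 14)
centroid 363.67510548523205 184.33333333333331
pad top [ 0.4689785  -0.07627401  0.054     ] side proj [364.24882429 182.3101367 ]
holder x 0
O [ 0.63891803 -0.03034924] pad in holder -0.16230208130680862 -0.0681134016686354
```

```bash
python3 - <<'E'
from h import *
go(.436,-.0717,.12,-.133)
E
```

```text
xyz [-109.0, -196.1, 25.1] dr [0.001, -0.001, 1.571] yaw now 1.4378 pos [0.6447 0.0103 0.1455] t 13.58
```

Request:
send_rows(xyz=[[-3,-5,0],[-9,-16,1],[-17,-31,3],[-26,-47,5],[-35,-63,7],[-44,-79,9],[-53,-95,11],[-62,-111,13],[-71,-127,15],[-80,-143,17]], dr=[[0,0,0.05],[0,0,0.14],[0,0,0.24],[0,0,0.34],[0,0,0.44],[0,0,0.54],[0,0,0.64],[0,0,0.74],[0,0,0.84],[0,0,0.94]], jaw=0, grip_force=10)

```text
time: 14.42
position: [0.4907, -0.0502, 0.1265]
tool_rot: [-3.046, -0.766, 0.001]
ft_force: [0.0, 0.1, -0.0]
grip_width: 0.298
grip_force: 0.0
```

```bash
python3 - <<'E'
from h import *
go(.436,-.0717,.10,-.133)
E
```

```text
xyz [-58.4, -7.0, 26.6] dr [-0.0, 0.001, 0.626] yaw now 0.4929 pos [ 0.4907 -0.0502  0.1265] t 14.42
```

Request:
send_rows(xyz=[[-8,-1,0],[-18,-2,0],[-28,-3,0],[-38,-4,2],[-48,-5,6],[-54,-6,11],[-57,-7,17],[-58,-7,22],[-58,-7,26],[-58,-7,26]], dr=[[0,0,0.09],[0,0,0.18],[0,0,0.27],[0,0,0.36],[0,0,0.45],[0,0,0.53],[0,0,0.59],[0,0,0.62],[0,0,0.626],[0,0,0.626]])

```text
time: 15.25
position: [0.4368, -0.0714, 0.1]
tool_rot: [-3.135, 0.2, 0.003]
ft_force: [-0.8, 0.2, -0.3]
grip_width: 0.005
grip_force: 0.0
```

```bash
python3 - <<'E'
from h import *
go(.436,-.0717,.041,-.133)
save("side","s3.png",(255,80,405,220),4)
save("top","t2.png",(270,130,430,260),4.5)
E
```

```text
xyz [-0.7, 0.4, 59.0] dr [-0.0, 0.002, 0.005] yaw now -0.1276 pos [ 0.4368 -0.0714  0.1   ] t 15.25
```

View pics/s3.png

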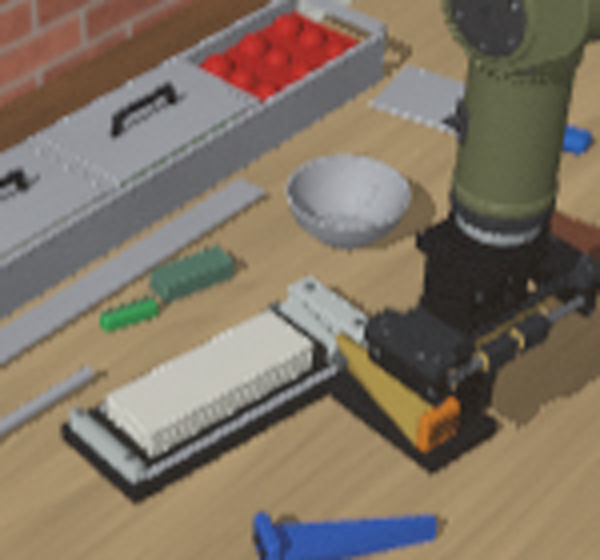

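The side crop shows the stone lying flat and square in the bed between the end stop (105,445) and the bar (320,350). The hand is behind the orange pad at (437,425). Checking the stone numerically, then lowering.

```bash
python3 - <<'E'
from h import *
im=cv2.imread("pics/raw_t2.png"); hsv=cv2.cvtColor(im,cv2.COLOR_BGR2HSV)
w=cv2.inRange(hsv,(0,0,190),(180,45,255)); k=np.zeros_like(w); k[140:200,290:378]=w[140:200,290:378]
c,_=cv2.findContours(k,0,1); c=max(c,key=cv2.contourArea); b=cv2.boxPoints(cv2.minAreaRect(c)); q=np.array([onz("top",p,.048)[:2] for p in b])
O=np.array([.6389,-.0303]); hx=np.array([.991,-.133]); hy=np.array([.133,.991])
print(np.c_[(q-O)@hx,(q-O)@hy].round(4).tolist(),(q.mean(0)-O)@hx,(q.mean(0)-O)@hy)
E
```

```text
[[-0.0299, 0.1286], [0.029, 0.1291], [0.0288, -0.0505], [-0.03, -0.0493]] -0.0004941262087794713 0.03949376398410252
```

Request:
send_rows(xyz=[[0,0,5],[0,0,13],[0,0,22],[0,0,31],[0,0,40],[0,0,48],[0,0,54],[0,0,58],[0,0,59],[0,0,59]], dr=[[0,0,0.005],[0,0,0.005],[0,0,0.005],[0,0,0.005],[0,0,0.005],[0,0,0.005],[0,0,0.005],[0,0,0.005],[0,0,0.005],[0,0,0.005]])

```text
time: 16.18
position: [0.4374, -0.0716, 0.0414]
tool_rot: [-3.135, 0.209, 0.001]
ft_force: [0.0, -0.5, -1.0]
grip_width: 0.006
grip_force: 0.0
```

```bash
cat > st.py <<'E'
from h import *
import sys
O=np.array([.6389,-.0303]); hx=np.array([.991,-.133]); hy=np.array([.133,.991])
F=[]
for _ in range(int(sys.argv[1]) if len(sys.argv)>1 else 1):
    s=get_state(); F.append(s["ft_force"])
    if len(sys.argv)>1: get_image("side")
F=np.array(F); p=s["position"][:2]-O
print("holder xy mm",(p@hx*1e3).round(2),(p@hy*1e3).round(2),"z",s["position"][2].round(4),"push",(-F[:,:2]@hx).round(1).tolist(),"mean",(-F[:,:2]@hx).mean().round(2),"side",(F[:,:2]@hy).mean().round(2),"fz",F[:,2].mean().round(2),"t",s["time"],"yaw",R.from_rotvec(s["tool_rot"]).as_matrix()[:2,0].round(4))
E
python3 st.py 5
```

```text
holder xy mm -193.61 -67.72 z 0.0422 push [-0.1, 0.3, -0.7, 0.1, -0.4] mean -0.15 side -0.04 fz 0.24 t 16.3833 yaw [ 0.9911 -0.1328]
```

The stone sits at holder (-0.5, 39.5) mm and is square. Starting the push.

Request:
send_rows(xyz=[[4,0,0],[8,0,0],[12,0,0],[15,0,0],[18,0,0],[21,0,0],[25,0,0],[30,0,0],[34,0,0],[36,0,0]], dr=[[0,0,0],[0,0,0],[0,0,0],[0,0,0],[0,0,0],[0,0,0],[0,0,0],[0,0,0],[0,0,0],[0,0,0]])

```text
time: 17.27
position: [0.4739, -0.0764, 0.0417]
tool_rot: [-3.135, 0.209, -0.0]
ft_force: [-3.1, -0.2, 1.5]
grip_width: 0.004
grip_force: 1.2
```

```bash
python3 st.py 3
```

```text
holder xy mm -157.43 -67.65 z 0.0418 push [3.1, -0.5, -0.1] mean 0.83 side -0.19 fz 0.72 t 17.3667 yaw [ 0.9911 -0.1328]
```

Request:
send_rows(xyz=[[2,0,0],[5,0,0],[9,0,0],[13,0,0],[17,0,0],[21,0,0],[24,0,0],[27,0,0],[29,0,0],[30,0,0]], dr=[[0,0,0],[0,0,0],[0,0,0],[0,0,0],[0,0,0],[0,0,0],[0,0,0],[0,0,0],[0,0,0],[0,0,0]])

```text
time: 18.25
position: [0.5019, -0.0807, 0.0413]
tool_rot: [3.134, -0.21, -0.005]
ft_force: [-4.6, -0.2, 1.0]
grip_width: 0.007
grip_force: 2.4
```

```bash
python3 st.py 2
```

```text
holder xy mm -128.74 -68.12 z 0.0413 push [4.5, 2.8] mean 3.67 side -0.89 fz 0.6 t 18.3 yaw [ 0.9911 -0.1332]
```

Request:
send_rows(xyz=[[0.5,0,0],[1,0,0],[1.5,0,0],[2,0,0],[2.5,0,0],[3,0,0],[3.5,0,0],[4,0,0],[4,0,0],[4,0,0]], dr=[[0,0,0],[0,0,0],[0,0,0],[0,0,0],[0,0,0],[0,0,0],[0,0,0],[0,0,0],[0,0,0],[0,0,0]])

```text
time: 19.18
position: [0.5055, -0.0812, 0.0413]
tool_rot: [3.134, -0.209, -0.005]
ft_force: [-7.1, -1.5, 1.1]
grip_width: 0.002
grip_force: 3.1
```

```bash
python3 st.py 3; python3 - <<'E'
from h import *
# where is the stone now, if visible (crop of brightness), and the bar/stone in the side view
im=cv2.cvtColor(get_image("top"),cv2.COLOR_RGB2HSV)
w=cv2.inRange(im,(0,0,190),(180,45,255)); k=np.zeros_like(w); k[140:200,297:378]=w[140:200,297:378]
c,_=cv2.findContours(k,0,1); c=max(c,key=cv2.contourArea); b=cv2.boxPoints(cv2.minAreaRect(c)); q=np.array([onz("top",p,.048)[:2] for p in b])
O=np.array([.6389,-.0303]); hx=np.array([.991,-.133]); hy=np.array([.133,.991])
print(np.c_[(q-O)@hx,(q-O)@hy].round(4).tolist())
E
```

```text
holder xy mm -125.42 -68.17 z 0.0413 push [6.9, 6.0, 6.7] mean 6.53 side -1.89 fz 1.62 t 19.2833 yaw [ 0.9911 -0.1331]
[[-0.0297, 0.1292], [0.0292, 0.1296], [0.0288, -0.0501], [-0.03, -0.0487]]
```

Request:
send_rows(xyz=[[0.2,0,0],[0.4,0,0],[0.7,0,0],[1,0,0],[1.3,0,0],[1.6,0,0],[1.8,0,0],[2,0,0],[2,0,0],[2,0,0]], dr=[[0,0,0],[0,0,0],[0,0,0],[0,0,0],[0,0,0],[0,0,0],[0,0,0],[0,0,0],[0,0,0],[0,0,0]])

```text
time: 20.22
position: [0.5073, -0.0814, 0.0413]
tool_rot: [3.134, -0.209, -0.005]
ft_force: [-7.3, -1.1, 2.0]
grip_width: 0.004
grip_force: 3.3
```

```bash
cat > sp.py <<'E'
from h import *
im=cv2.cvtColor(get_image("top"),cv2.COLOR_RGB2HSV)
w=cv2.inRange(im,(0,0,190),(180,45,255)); k=np.zeros_like(w); k[140:200,297:378]=w[140:200,297:378]
c,_=cv2.findContours(k,0,1); c=max(c,key=cv2.contourArea); b=cv2.boxPoints(cv2.minAreaRect(c)); q=np.array([onz("top",p,.048)[:2] for p in b])
O=np.array([.6389,-.0303]); hx=np.array([.991,-.133]); hy=np.array([.133,.991])
print("stone",(1e3*np.c_[(q-O)@hx,(q-O)@hy]).round(1).tolist())
E
python3 st.py 3; python3 sp.py
```

```text
holder xy mm -123.64 -68.17 z 0.0413 push [7.1, 6.3, 7.2] mean 6.86 side -2.25 fz 1.77 t 20.3167 yaw [ 0.9911 -0.133 ]
stone [[-29.7, 129.4], [29.2, 129.9], [28.8, -49.8], [-30.0, -48.5]]
```

Request:
send_rows(xyz=[[0.5,0,0],[1.2,0,0],[2,0,0],[2.8,0,0],[3.6,0,0],[4.4,0,0],[5.2,0,0],[5.7,0,0],[6,0,0],[6,0,0]], dr=[[0,0,0],[0,0,0],[0,0,0],[0,0,0],[0,0,0],[0,0,0],[0,0,0],[0,0,0],[0,0,0],[0,0,0]])

```text
time: 21.25
position: [0.5134, -0.0823, 0.0413]
tool_rot: [3.134, -0.209, -0.005]
ft_force: [-6.1, -1.9, 2.1]
grip_width: 0.007
grip_force: 3.0
```

```bash
python3 st.py 3; python3 sp.py
```

```text
holder xy mm -117.4 -68.25 z 0.0413 push [5.8, 6.6, 5.5] mean 5.99 side -2.85 fz 1.68 t 21.35 yaw [ 0.9911 -0.1331]
stone [[-29.7, 130.6], [29.2, 131.1], [28.8, -48.6], [-30.0, -47.3]]
```

Still sliding at 6 N, with the stone about 3.5 mm from the stop.

Request:
send_rows(xyz=[[0.5,0,0],[1.2,0,0],[2,0,0],[2.8,0,0],[3.6,0,0],[4.4,0,0],[5.2,0,0],[5.7,0,0],[6,0,0],[6,0,0]], dr=[[0,0,0],[0,0,0],[0,0,0],[0,0,0],[0,0,0],[0,0,0],[0,0,0],[0,0,0],[0,0,0],[0,0,0]])

```text
time: 22.28
position: [0.5194, -0.0831, 0.0413]
tool_rot: [3.134, -0.21, -0.005]
ft_force: [-6.5, -1.4, 1.7]
grip_width: 0.006
grip_force: 3.0
```

```bash
python3 st.py 3; python3 sp.py
```

```text
holder xy mm -111.41 -68.31 z 0.0413 push [6.3, 6.9, 5.3] mean 6.19 side -2.45 fz 0.92 t 22.3833 yaw [ 0.9911 -0.1332]
stone [[-29.7, 131.9], [29.3, 132.4], [28.9, -47.3], [-30.0, -46.0]]
```

Request:
send_rows(xyz=[[0.3,0,0],[0.6,0,0],[1,0,0],[1.4,0,0],[1.8,0,0],[2.2,0,0],[2.6,0,0],[2.9,0,0],[3,0,0],[3,0,0]], dr=[[0,0,0],[0,0,0],[0,0,0],[0,0,0],[0,0,0],[0,0,0],[0,0,0],[0,0,0],[0,0,0],[0,0,0]])

```text
time: 23.32
position: [0.5223, -0.0836, 0.0413]
tool_rot: [3.134, -0.21, -0.005]
ft_force: [-6.0, -2.3, 1.1]
grip_width: 0.009
grip_force: 3.1
```

```bash
python3 st.py 3; python3 sp.py
```

```text
holder xy mm -108.43 -68.32 z 0.0413 push [5.7, 6.9, 6.2] mean 6.24 side -2.83 fz 1.0 t 23.4167 yaw [ 0.9911 -0.1331]
stone [[-29.7, 132.4], [29.2, 132.9], [28.8, -46.5], [-30.0, -45.2]]
```

Request:
send_rows(xyz=[[0.3,0,0],[0.6,0,0],[1,0,0],[1.4,0,0],[1.8,0,0],[2.2,0,0],[2.6,0,0],[2.9,0,0],[3,0,0],[3,0,0]], dr=[[0,0,0],[0,0,0],[0,0,0],[0,0,0],[0,0,0],[0,0,0],[0,0,0],[0,0,0],[0,0,0],[0,0,0]])

```text
time: 24.35
position: [0.5247, -0.0838, 0.0412]
tool_rot: [3.134, -0.21, -0.007]
ft_force: [-7.6, -1.4, 1.6]
grip_width: 0.007
grip_force: 3.9
```

```bash
python3 st.py 3; python3 sp.py
```

```text
holder xy mm -106.07 -68.25 z 0.0412 push [7.3, 7.6, 7.5] mean 7.47 side -2.28 fz 2.46 t 24.45 yaw [ 0.9911 -0.1331]
stone [[-29.7, 132.8], [29.2, 133.3], [28.8, -46.1], [-30.0, -44.8]]
```

Request:
send_rows(xyz=[[0.2,0,0],[0.4,0,0],[0.6,0,0],[0.8,0,0],[1,0,0],[1.2,0,0],[1.4,0,0],[1.5,0,0],[1.5,0,0],[1.5,0,0]], dr=[[0,0,0],[0,0,0],[0,0,0],[0,0,0],[0,0,0],[0,0,0],[0,0,0],[0,0,0],[0,0,0],[0,0,0]])

```text
time: 25.38
position: [0.525, -0.0838, 0.041]
tool_rot: [3.134, -0.209, -0.011]
ft_force: [-10.5, -0.5, 4.7]
grip_width: 0.007
grip_force: 5.2
```

```bash
python3 st.py 4; python3 sp.py
```

```text
holder xy mm -105.69 -68.11 z 0.041 push [10.3, 11.1, 9.8, 9.7] mean 10.22 side -1.93 fz 4.7 t 25.5333 yaw [ 0.9911 -0.133 ]
stone [[-29.7, 132.8], [29.5, 133.3], [29.1, -46.1], [-30.0, -44.8]]
```

Request:
send_rows(xyz=[[0.1,0,-0.1],[0.3,0,-0.2],[0.5,0,-0.3],[0.7,0,-0.3],[0.9,0,-0.3],[1,0,-0.3],[1.1,0,-0.3],[1.2,0,-0.3],[1.2,0,-0.3],[1.2,0,-0.3]], dr=[[0,0,0],[0,0,0],[0,0,0],[0,0,0],[0,0,0],[0,0,0],[0,0,0],[0,0,0],[0,0,0],[0,0,0]])

```text
time: 26.47
position: [0.5253, -0.0838, 0.041]
tool_rot: [3.134, -0.209, -0.014]
ft_force: [-12.8, -0.2, 5.3]
grip_width: 0.005
grip_force: 6.2
```

```bash
python3 st.py 5; python3 sp.py
```

```text
holder xy mm -105.44 -68.13 z 0.0411 push [12.7, 11.5, 11.7, 12.0, 12.7] mean 12.12 side -1.63 fz 5.49 t 26.6667 yaw [ 0.9911 -0.133 ]
stone [[-29.9, 132.8], [29.1, 133.4], [28.9, -46.1], [-30.0, -44.8]]
```

Request:
send_rows(xyz=[[0.1,0,-0.1],[0.2,0,-0.2],[0.3,0,-0.2],[0.4,0,-0.2],[0.5,0,-0.2],[0.6,0,-0.2],[0.6,0,-0.2],[0.6,0,-0.2],[0.6,0,-0.2],[0.6,0,-0.2]], dr=[[0,0,0],[0,0,0],[0,0,0],[0,0,0],[0,0,0],[0,0,0],[0,0,0],[0,0,0],[0,0,0],[0,0,0]])

```text
time: 27.6
position: [0.5255, -0.0838, 0.0411]
tool_rot: [3.134, -0.209, -0.015]
ft_force: [-13.4, 0.9, 5.0]
grip_width: 0.006
grip_force: 6.5
```

```bash
python3 st.py 5
```

```text
holder xy mm -105.27 -68.13 z 0.0411 push [13.4, 13.4, 14.1, 12.3, 14.2] mean 13.46 side -1.4 fz 5.27 t 27.8 yaw [ 0.9911 -0.133 ]
```

Push is 13.5 N, mid-window. Backing straight off, then up.

Request:
send_rows(xyz=[[-1,0,0],[-2,0,0],[-3,0,0],[-4,0,0],[-6,0,0],[-9,0,0],[-13,0,0],[-17,0,0],[-20,0,0],[-22,0,0]], dr=[[0,0,0],[0,0,0],[0,0,0],[0,0,0],[0,0,0],[0,0,0],[0,0,0],[0,0,0],[0,0,0],[0,0,0]])

```text
time: 28.68
position: [0.5081, -0.081, 0.0425]
tool_rot: [3.134, -0.209, 0.001]
ft_force: [-0.2, 0.2, 0.2]
grip_width: 0.007
grip_force: 0.0
```

Request:
send_rows(xyz=[[0,0,-5],[0,0,-15],[0,0,-28],[0,0,-42],[0,0,-56],[0,0,-70],[0,0,-84],[0,0,-94],[0,0,-100],[0,0,-100]], dr=[[0,0,0],[0,0,0],[0,0,0],[0,0,0],[0,0,0],[0,0,0],[0,0,0],[0,0,0],[0,0,0],[0,0,0]])

```text
time: 29.52
position: [0.5094, -0.0812, 0.1441]
tool_rot: [3.134, -0.209, 0.005]
ft_force: [-0.7, 0.2, 0.3]
grip_width: 0.003
grip_force: 0.0
```

```bash
python3 st.py 2; python3 sp.py; python3 - <<'E'
from h import *
save("side","s4.png",(255,80,405,220),4)
E
```

```text
holder xy mm -122.24 -67.7 z 0.1429 push [0.7, 0.2] mean 0.44 side 0.01 fz 0.39 t 29.5667 yaw [ 0.9911 -0.1329]
stone [[-29.8, 132.8], [29.4, 133.2], [28.8, -46.2], [-30.3, -44.8]]
```

View pics/s4.png

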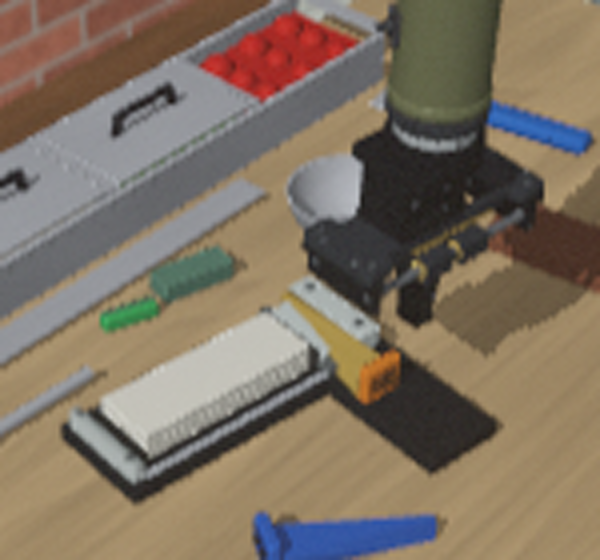

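The wedge is jammed in with its pad at (380,375), the stone is square against the end stop and unmoved after release, and the hand is clear. Handing in.

```bash
python3 -c "
from bench import *
print(close_job())"
```

```text
the job is handed in; nothing more can be done
None
```

The white whetstone is clamped square in the holder: the last push on the wedge was about 13.5 N, the stone stayed put when I let go, the hand is clear, and the job is handed in (no verdict was shown).

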